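# Unlatch the dish carrier and pack it in its carrying case

## Robot

A 6-joint arm with a two-finger parallel gripper is mounted at the origin on the work surface. World frame = base frame: x ahead of the robot, y to its left, z up, the work surface at z = 0. Lengths are in m, angles in rad, forces in N, time in s.
With the tool pointing down it reaches from about 0.375 to 0.975 m from the base axis. Payload 3.8 kg.
Tool frame: the origin (TCP) lies on the centre line of the jaws, within the pads' length; the fingertips stand 8 mm ahead of it and the grasp point (between the pads) lies 11 mm behind it; z points along the fingers, y is the direction in which the jaws open and shut (so a half turn about z gives the same grasp; the last joint's range is limited). The gripper opens to 85 mm and grips with 20 to 120 N. Pads are 22 mm wide; open, the fingers measure 114 mm over their backs; the gripper's body (76 mm by 85 mm) begins 54 mm behind the grasp point. The pads swing forward as they close: fully open they stand 13 mm farther back than shut.
Start: joints at [-1.334, 0.264, 1.604, -0, 1.274, -0.037], TCP at [0.183, -0.65, 0.239] pointing down, gripper open.
Joint ranges: [-2.63, 2.63], [-0.94, 2.18], [0.31, 2.57], [-1.31, 4.45], [0, 2.66], [-2.55, 2.55]. Speed limits (rad/s): [2.57, 2.57, 3.14, 3.14, 3.14, 3.14].

## Interface

Orientations are given as a rotation vector (axis times angle).
In Python, from workcell import * gives the robot as it stands.
- The arm moves only by the tool play_rows, never from a script. Its arguments are lists of equal length, an entry for each row: "slide": the shift along the tool's x, y, z in cm, a list of three; "delta_rot": the turn, a rotation vector about the tool's x, y, z in rad, a list of three. In form: {"slide": [[x, y, z], ...], "delta_rot": [[wx, wy, wz], ...]}. A call has 1 to 12 rows; each row is the pose to reach, as a shift and turn from the pose measured when the call began, along the tool's axes at that moment; what a row does not reach only later rows make up. A row lasts 1/12 s, in which the tool goes at most 41.7 mm and 7.16 degrees, less where a joint would pass 70% of its speed; a pose out of reach is approached as far as the arm can. A call with a gripper value outside its range is refused whole. "hand" is the opening, from 0 (shut) to 1 (fully open), set as the call begins (left out, the last holds). The fingers move at their own pace and stop on an object; "force" is the grip in N (left out, the last holds). Time passes only in rows, so rows that repeat a pose let the fingers close. It gives the time, the measured TCP pose, the force and the opening at its end, in the units of the state.
- read_state(): the state, without advancing time (a new reading comes with each control period).
- read_camera(name): name is "scene" or "top" or "wrist"; returns a dict with "image" (480x640x3 uint8, red, green, blue), "depth" (480x640 float32, m along the optical axis (not along the pixel's ray), 0 where there is no reading), "fovy" (degrees; the focal length in pixels is half the picture's height over the tangent of half this angle, whatever the lens; pixels are square), "cx", "cy" (the principal point, pixels), "world_from_camera" (4x4, takes a point from camera to world coordinates); the wrist camera has in their place "hand_eye" (4x4, takes a point from camera to tool coordinates, whose origin is the TCP and whose axes are the flange's). Camera axes: x right, y up, looking along -z (the intrinsics and any distortion apply to the point x, -y, -z); pixel columns grow to the right and rows downward; lengths in m; the calibration is good to about 2 mm. A picture is of the moment at which its call begins: read the wrist's pose just before it.
- finish_job(): hands the job in, once; it reports no verdict.
Trained networks look in a picture, given as the dict that the camera call returned (one of the last four; its "shot" number tells which), for a name from the list of things; names that differ only in an ending like _2 or _b are one class to them, and where a whole thing is asked for, a point or a joint stands for the part that bears it (a point fixed in the world has none). Each returns a list of dicts, best first, with "conf" (0 to 1); they miss things now and then, are a little off and sometimes report something else, mostly with a low value. They report only what shows in the picture. A call takes as long as a camera call. They do not tell look-alikes from the thing itself.
- spot_in(target, picture): "bbox" ([centre column, centre row, width, height] in pixels, round what is visible of it).
- landmark_of(target, picture): "at" ([column, row] in pixels: a listed point, or the origin of a listed thing).
The state is a dict: "time": time; "q": joint angles; "joint_vel": joint speeds; "joint_torque": joint torques, N m; "tool_pos": TCP position; "tcp_rot": TCP orientation; "wrist_force": force on the tool from outside, world axes, zero at the start; "torque": the same for the moment, N m; "width": opening from 0.0 (shut) to 1.0 (fully open).
Only numpy, scipy, OpenCV 4.12 (cv2) and the standard library are available. Lean on these libraries where they do the work, as an engineer would, in place of code of your own. Each camera call takes 0.05 s, during which the arm holds its last target.

## Task

Pull up the sprung plunger on the warming chamber and twist it a quarter turn so it stays up, draw the dish carrier out until it is clear of the chamber, and let go of it on the ledge. Then take it up again across its middle and lay it fully home in the nest of the carrying case, tab in the tab slot, keeping it level so that both dishes stay in their pockets. Leave the plunger latched up and do not disturb the other things on the bench.

Things in the scene. Friction and masses are not known exactly. Their poses are not given: they have to be found in the camera images.
- chamber: Warming chamber, fixed to the bench: a low white tunnel with a flat loading ledge before it. Origin on the bench under the middle of the tunnel's mouth; x points into the tunnel, z up. Tunnel x 0 to 127, 64 mm wide inside; roof underside 42 mm, roof top 50 mm above the bench (clear in front, aluminium behind). A control housing 50 mm high reaches on to x 170.
- ledge (a point): Middle of the top of the chamber's ledge, at chamber x -85. The ledge is flat, without rails, 124 mm wide (y), from chamber x -175 to the mouth at x 0, its top 12 mm above the bench; the tunnel's floor goes on at the same level.
- lift (a joint): Height of the sprung index plunger on the chamber's roof (m): 0 = pin down in the carrier's hole, 0.016 = upper stop. Pull about 7 N at 0, 10 N at 0.010, 12 N at the stop. Its cross pin lies in a slot, so it resists turning past 0.15 rad until lifted 12 mm; turned a quarter there, either way, and let down, the cross pin rests on the sleeve and the plunger stays up at 0.010 to 0.012.
- twist (a joint): Turn of the plunger's handle about its vertical axis (rad), counter-clockwise from above positive, stops at -1.75 and 1.75. 0 = handle along the chamber's x axis, cross pin over its slot; latching notch at +1.57 and at -1.57.
- handle (a point): Centre of the plunger's black T-handle, a bar 56 mm long (this point's x axis), 12 mm thick (y), 20 mm high, its middle 86 mm above the bench with the plunger down, on the chamber's centre line at x 95. Under the bar a thin stem is free for 10 mm; below that the steel sleeve, 27 mm square, its top 66 mm above the bench.
- carrier: Dish carrier, a loose flat aluminium block 124 x 54 x 16 mm with a pull tab at its -x end, about 0.26 kg. Origin in the middle of the block's underside, x along its length, z up. In its top, 6 mm deep: two 40 mm pockets at x -37 and x 9, each with a dish, and a 12 mm pin hole at x 47. It starts in the chamber, origin at chamber x 48, z 12, tab and front 14 mm of the block out of the mouth.
- tab (a point): Grip point on the carrier's pull tab, at carrier x -86, 8 mm above its underside. The tab is 20 mm wide (y), 36 mm long (carrier x -98 to -62) and 16 mm high, level with the block. Axes as the carrier's.
- grip (a point): Middle of the carrier, at carrier x -4, 8 mm above its underside, where it balances and can be taken across its 54 mm width (upright sides at y +-27 mm, 16 mm high; the dishes stand 8 mm above the block's top). Axes as the carrier's.
- pocket1 (a point): Centre of the floor of the carrier's pocket next to the tab, x -37, 10 mm above the carrier's underside.
- pocket2 (a point): Centre of the floor of the carrier's other pocket, x 9, 10 mm above the carrier's underside.
- dish1: Loose clear culture dish with lid, 36 mm in diameter, 14 mm high, 12 g, in the pocket next to the tab. Origin in the middle of its underside.
- dish2: The same kind of dish in the other pocket. Origin in the middle of its underside.
- case: Carrying case, fixed to the bench: grey shell 230 (x) x 140 (y) x 34 mm, dark insert, lid laid open flat at its +y side (16 mm high, y 78 to 218), low carry handle at its -y side. Origin on the bench under the nest's centre, z up. The nest has the carrier's shape: 130 x 60 mm (x -65 to 65) and a tab slot 28 mm wide from x -65 to -102.
- nest (a point): Centre of the nest's floor, 10 mm above the bench, 24 mm below the top of the insert. The carrier's origin comes here, x axes alike, tab to -x, with 3 mm to spare all round. No finger room beside the tab slot; finger cut-outs at both sides (x -34 to 26, y 30 to 64 mm, as deep as the nest) let the carrier be held across its middle.
- dish_stack: Bystander: stack of three clear dishes, 60 mm in diameter, 44 mm high; origin under its centre.
- tip_box: Bystander: grey box with a clear lid, 120 x 82 x 65 mm; origin under its centre.
- tube_rack: Bystander: white tube rack, 200 x 64 mm, with tubes 94 mm high; origin under its centre.
- medium_bottle: Bystander: small bottle, 54 mm in diameter, 115 mm high; origin under its centre.
- marker_pen: Bystander: pen lying along its x axis, 140 mm long, 13 mm thick; origin under its middle.
- tweezers: Bystander: steel tweezers lying along their x axis, 140 mm long, 6 mm high; origin under their middle.
- pipette: Bystander: hand pipette lying along its x axis, 275 mm long, 28 mm high; origin under its middle.
Mind the look-alikes: they are no part of the job. Several things have the shape of the carrier; the one meant has the colours described above.

How it is judged:
By the outcome, as a careful person would: the job done as asked, in the order asked, and still so for the second after the job is handed in, with the robot touching nothing.
It also fails if it takes over 61 s, if anything falls off the work surface, if the arm or the gripper's body presses on something with over 40 N, if the wrist force passes 120 N, or if a joint passes its speed limit or range.

## Working session

There is one attempt and no reset: what is moved stays moved. The work goes in short steps, Python scripts to look and compute and a tool call to move; the robot and the scene stay as the last step left them, time stands still between calls to the robot, and variables do not carry over. Pictures are saved under pics/ and viewed, and the job is handed in when it is done.

Besides the shell and the picture viewer there is one more tool, called after ">>>" as name(argument=value, ...) on one line, values as JSON. play_rows: Moves the arm, as the interface text tells. Its arguments: {"type":"object","properties":{"slide":{"type":"array"},"delta_rot":{"type":"array"},"hand":{"type":"number"},"force":{"type":"number"}},"required":["slide","delta_rot"]}

```bash
mkdir -p pics; ls; cat > h.py <<'E'
from workcell import *
import numpy as np, cv2
from scipy.spatial.transform import Rotation as R
def save(d,name,crop=None,scale=1):
    im=d["image"][:,:,::-1]
    if crop: c0,r0,c1,r1=crop; im=im[r0:r1,c0:c1]
    if scale!=1: im=cv2.resize(im,None,fx=scale,fy=scale,interpolation=cv2.INTER_CUBIC)
    cv2.imwrite("pics/"+name,im)
def Tw(d,s=None):
    if "world_from_camera" in d: return np.array(d["world_from_camera"])
    T=np.eye(4);T[:3,:3]=R.from_rotvec(s["tcp_rot"]).as_matrix();T[:3,3]=s["tool_pos"]
    return T@np.array(d["hand_eye"])
def ray(d,px,s=None):
    f=240/np.tan(np.radians(d["fovy"])/2)
    v=np.array([(px[0]-d["cx"])/f,-(px[1]-d["cy"])/f,-1.0])
    T=Tw(d,s); return T[:3,3],T[:3,:3]@v
def atz(d,px,z,s=None):
    o,v=ray(d,px,s); return o+v*(z-o[2])/v[2]
def atd(d,px,s=None):
    o,v=ray(d,px,s); return o+v*d["depth"][int(round(px[1])),int(round(px[0]))]
E
python3 - <<'E'
from h import *
s=read_state();print(s)
for n in ["top","scene"]:
    d=read_camera(n);print(n,{k:v for k,v in d.items() if k not in("image","depth")})
    save(d,n+"0.png")
    for t in ["chamber","handle","carrier","tab","grip","case","nest","ledge","dish1","dish2"]:
        try:
            L=landmark_of(t,d); B=spot_in(t,d)
            print(t,[(np.round(x["at"],1).tolist(),round(x["conf"],2),np.round(atd(d,x["at"]),3).tolist()) for x in L[:4]],[(np.round(x["bbox"]).tolist(),round(x["conf"],2)) for x in B[:4]])
        except Exception as e: print(t,e)
E
```

```text
pics
{'time': 0.0, 'q': array([-1.33390234e+00,  2.64804234e-01,  1.60537409e+00, -2.11649922e-05,
        1.27371507e+00, -3.69111645e-02]), 'joint_vel': array([-2.27572196e-03,  4.07273032e-05, -1.16966043e-03, -1.68970882e-04,
        2.56767803e-04, -1.20922774e-03]), 'joint_torque': array([-1.98002577e-03, -5.15115595e+01, -3.67313719e+01, -4.21409950e-04,
        1.28474634e-02, -1.04832324e-05]), 'tool_pos': array([ 0.18233328, -0.64916039,  0.23792755]), 'tcp_rot': array([-3.10993107e+00, -4.28447409e-01,  3.92100042e-04]), 'wrist_force': array([-0.02400111,  0.03029829, -0.31567216]), 'torque': array([ 0.01214203, -0.0001361 , -0.03845208]), 'width': 0.9975557056782345}
top {'fovy': 43.68859569616347, 'cx': 319.36703689715847, 'cy': 244.90180734998782, 'world_from_camera': array([[-4.88911751e-03,  9.99063099e-01, -4.30002513e-02,
         4.48762459e-01],
       [-9.99986983e-01, -4.94736142e-03, -1.24818716e-03,
         1.45729362e-02],
       [-1.45975552e-03,  4.29935890e-02,  9.99074282e-01,
         1.65071752e+00],
       [ 0.00000000e+00,  0.00000000e+00,  0.0000000
[... 2470 characters left out ...]
 219.4], 0.73, [0.384, -0.086, 0.003]), ([358.6, 240.3], 0.69, [0.397, 0.084, -0.001]), ([231.8, 233.8], 0.51, [0.575, -0.22, 0.048])] [([276.0, 188.0, 30.0, 33.0], 0.94), ([218.0, 213.0, 20.0, 13.0], 0.71), ([250.0, 244.0, 26.0, 16.0], 0.67)]
case [([400.7, 304.5], 0.61, [0.583, 0.277, 0.01])] []
nest [([396.9, 301.0], 0.77, [0.58, 0.265, 0.014])] [([389.0, 327.0, 121.0, 116.0], 0.82)]
ledge [([273.7, 253.2], 0.64, [0.564, -0.097, 0.016])] [([248.0, 244.0, 128.0, 86.0], 0.78), ([139.0, 197.0, 45.0, 65.0], 0.15)]
dish1 [([246.7, 238.6], 0.62, [0.567, -0.179, 0.04])] [([248.0, 239.0, 11.0, 13.0], 0.53)]
dish2 [([246.7, 238.6], 0.62, [0.567, -0.179, 0.04])] [([248.0, 239.0, 11.0, 13.0], 0.53)]
```

View pics/top0.png

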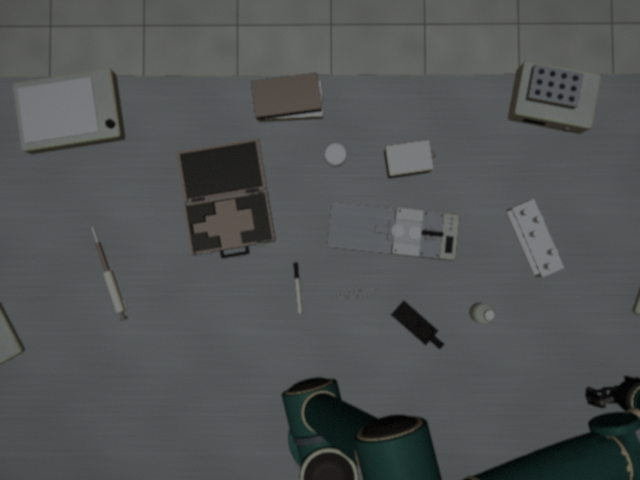

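View pics/scene0.png

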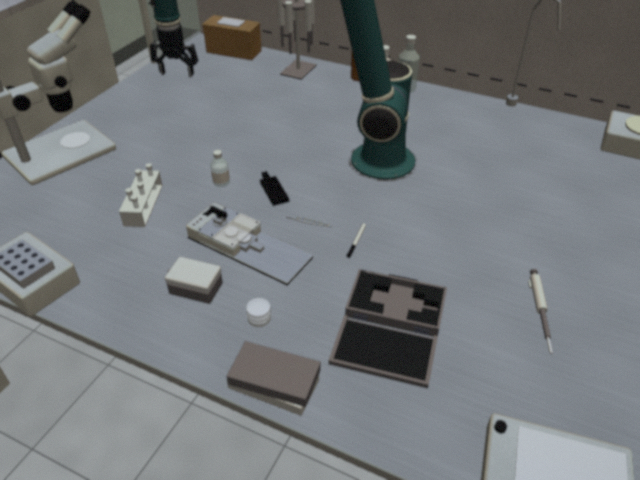

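```bash
python3 - <<'E'
from h import *
d=read_camera("top");save(d,"top1.png",(310,180,510,330),4)
im=d
save(d,"top2.png",(170,130,290,270),4)
w=read_camera("wrist");print({k:v for k,v in w.items() if k not in("image","depth")})
save(w,"w0.png")
s=read_state()
M=R.from_rotvec(s["tcp_rot"]).as_matrix();print(np.round(M,3))
for t,z in [("chamber",0),("ledge",.012),("handle",.086),("tab",.02)]:
    for x in landmark_of(t,d): print(t,x["conf"],x["at"],atz(d,x["at"],z).round(4))
E
```

```text
{'fovy': 60.08356580956454, 'cx': 319.0665049726631, 'cy': 231.0660311548016, 'hand_eye': array([[ 7.40835114e-04,  9.56764269e-01,  2.90863517e-01,
         7.39003675e-02],
       [ 9.99999534e-01, -5.28682432e-04, -8.07974515e-04,
         1.74143083e-04],
       [-6.19266715e-04,  2.90863980e-01, -9.56764214e-01,
        -1.34035148e-01],
       [ 0.00000000e+00,  0.00000000e+00,  0.00000000e+00,
         1.00000000e+00]]), 'shot': 4}
[[ 0.963  0.27  -0.   ]
 [ 0.27  -0.963  0.   ]
 [ 0.    -0.    -1.   ]]
chamber 0.88 [391.4, 231.6] [ 0.5556 -0.1825  0.    ]
ledge 0.61 [361.3, 225.2] [ 0.5728 -0.0987  0.012 ]
handle 0.68 [434.2, 231.5] [ 0.5497 -0.2842  0.086 ]
tab 0.66 [381.6, 228.6] [ 0.5626 -0.1534  0.02  ]
tab 0.63 [438.2, 343.5] [ 0.2503 -0.3037  0.02  ]
```

View pics/top1.png

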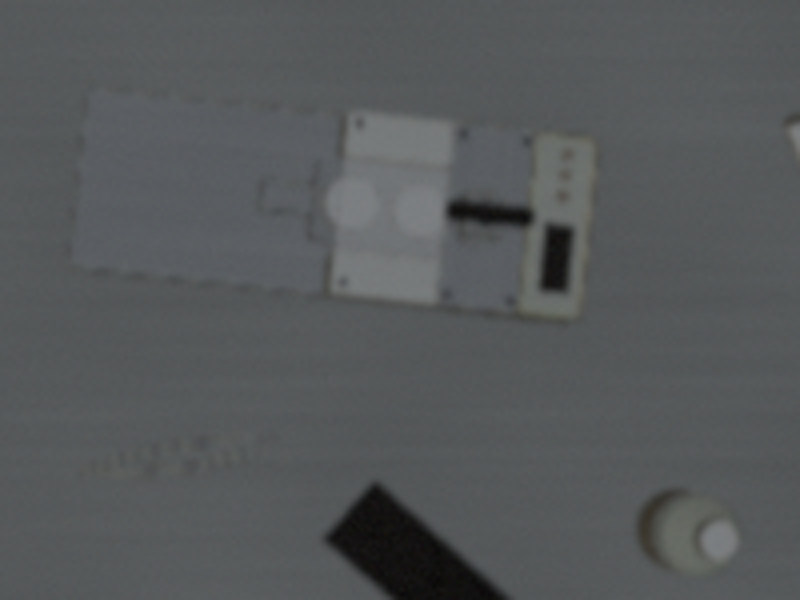

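View pics/top2.png

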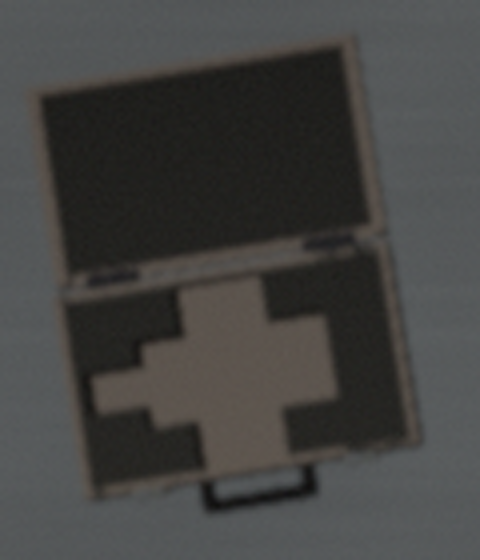

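>>> play_rows(slide=[[49.6,-36.9,-6],[49.6,-36.9,-6],[49.6,-36.9,-6],[49.6,-36.9,-6],[49.6,-36.9,-6],[49.6,-36.9,-6],[49.6,-36.9,-6],[49.6,-36.9,-6],[49.6,-36.9,-6],[49.6,-36.9,-6],[49.6,-36.9,-6],[49.6,-36.9,-6]], delta_rot=[[0,0,-0.1],[0,0,-0.2],[0,0,-0.3],[0,0,-0.4],[0,0,-0.5],[0,0,-0.6],[0,0,-0.7],[0,0,-0.8],[0,0,-0.9],[0,0,-1.0],[0,0,-1.1],[0,0,-1.21]], hand=0.5)

```text
time: 3.4
tool_pos: [0.4875, -0.2541, 0.2882]
tcp_rot: [2.31, 2.128, 0.0]
wrist_force: [0.9, -1.0, 0.3]
width: 0.495
```

>>> play_rows(slide=[[3.3,2.1,0],[6.6,4.3,0],[10,6.4,-1],[10,6.4,-1],[10,6.4,-1]], delta_rot=[[0,0,0],[0,0,0],[0,0,0],[0,0,0],[0,0,0]])

```text
time: 3.82
tool_pos: [0.5608, -0.1578, 0.2989]
tcp_rot: [2.305, 2.132, 0.001]
wrist_force: [0.1, -0.3, 0.2]
width: 0.498
```

```bash
python3 - <<'E'
from h import *
s=read_state();w=read_camera("wrist");print(s["time"],s["tool_pos"],s["tcp_rot"])
save(w,"w1.png")
import pickle;pickle.dump((s,w),open("w1.pkl","wb"))
for t,z in [("ledge",.012),("handle",.086),("tab",.02)]:
    for x in landmark_of(t,w): print(t,x["conf"],x["at"],atz(w,x["at"],z,s).round(4),atd(w,x["at"],s).round(4))
E
```

```text
3.8167 [ 0.56078969 -0.15784268  0.29887092] [2.30463054e+00 2.13200763e+00 1.12164385e-03]
ledge 0.83 [322.2, 116.6] [ 0.5693 -0.0959  0.012 ] [ 0.5693 -0.096   0.0116]
handle 0.67 [317.9, 321.9] [ 0.5508 -0.2785  0.086 ] [ 0.5512 -0.2733  0.0953]
tab 0.9 [60.8, 324.3] [ 0.262 -0.296  0.02 ] [ 0.2581 -0.2987  0.0147]
tab 0.69 [320.8, 167.9] [ 0.5642 -0.1446  0.02  ] [ 0.5642 -0.1437  0.0266]
tab 0.6 [500.2, 225.7] [ 0.7453 -0.2188  0.02  ] [ 0.7258 -0.2042  0.0648]
```

View pics/w1.png

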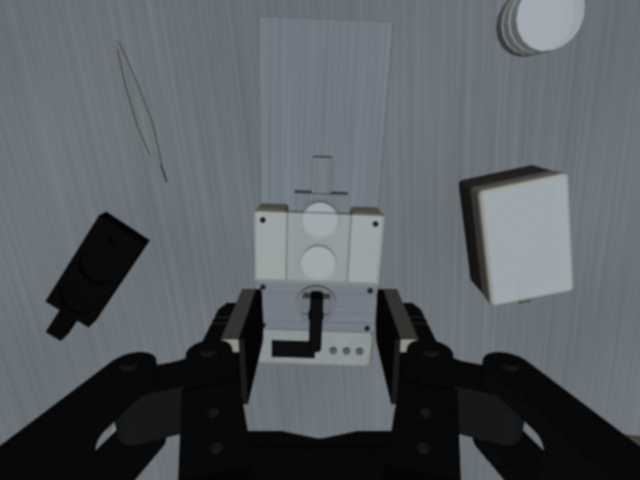

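```bash
python3 - <<'E'
from h import *
import pickle;s,w=pickle.load(open("w1.pkl","rb"))
P=lambda p,z:atz(w,p,z,s)[:2].round(4)
for n,p,z in [("ledgeL",(260.5,18),.012),("ledgeR",(391,23),.012),("hA",(317,292),.096),("hB",(316,350),.096),("tabfL",(312.5,156),.028),("tabfR",(332,156),.028),("blkL",(295.5,191.5),.028),("blkR",(347.5,192.5),.028)]: print(n,P(p,z))
save(w,"w1c.png",(240,140,400,370),2.6)
E
```

```text
ledgeL [ 0.5195 -0.0047]
ledgeR [ 0.6386 -0.018 ]
hA [ 0.5528 -0.2431]
hB [ 0.5472 -0.3019]
tabfL [ 0.5571 -0.1314]
tabfR [ 0.5759 -0.1328]
blkL [ 0.5374 -0.1648]
blkR [ 0.5888 -0.1698]
```

View pics/w1c.png

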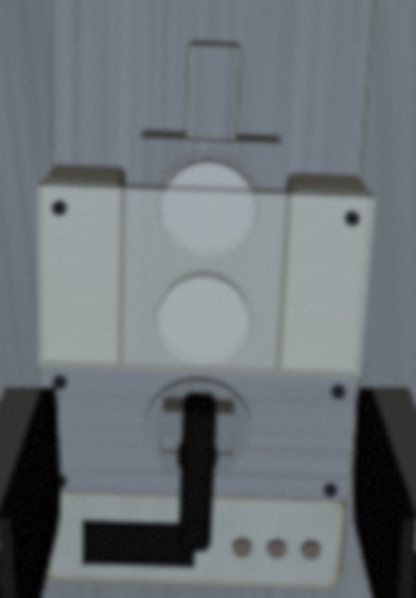

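>>> play_rows(slide=[[-3.9,0,0.5],[-7.8,-0.1,2],[-11,-0.1,5],[-11.7,-0.1,9],[-11.7,-0.1,11.9],[-11.7,-0.1,11.9]], delta_rot=[[0,0,0],[0,0,0.02],[0,0,0.02],[0,0,0.02],[0,0,0.02],[0,0,0.02]], hand=0.65)

```text
time: 4.52
tool_pos: [0.5414, -0.2772, 0.1705]
tcp_rot: [-2.328, -2.089, 0.008]
wrist_force: [-1.1, 1.4, -2.2]
width: 0.653
```

```bash
python3 - <<'E'
from h import *
s=read_state();w=read_camera("wrist");print(s["time"],s["tool_pos"],s["tcp_rot"])
save(w,"w2.png")
import pickle;pickle.dump((s,w),open("w2.pkl","wb"))
D=w["depth"]
# handle top points by depth
ys,xs=np.mgrid[0:480,0:640];f=240/np.tan(np.radians(w["fovy"])/2)
pc=np.stack([(xs-w["cx"])/f,-(ys-w["cy"])/f,-np.ones_like(D)],-1)*D[...,None]
T=Tw(w,s);pw=pc@T[:3,:3].T+T[:3,3]
m=(abs(pw[...,2]-.096)<.004)&(D>0)&(abs(pw[...,0]-.55)<.03)&(abs(pw[...,1]+.273)<.04)
p=pw[m];print(m.sum(),p.mean(0),p.min(0),p.max(0));u,S,V=np.linalg.svd(p[:,:2]-p[:,:2].mean(0),full_matrices=False)
q=(p[:,:2]-p[:,:2].mean(0))@V.T;print(np.degrees(np.arctan2(V[0,1],V[0,0])),np.percentile(q,[1,99],axis=0))
print(np.argwhere(m).min(0),np.argwhere(m).max(0))
E
```

```text
4.5167 [ 0.54141906 -0.27719919  0.17052066] [-2.32827669 -2.08947633  0.00842122]
2135 [ 0.54887183 -0.27593365  0.0950198 ] [ 0.54037755 -0.30534334  0.09201469] [ 0.55746502 -0.24944025  0.09736608]
-96.5108462144621 [[-0.02580321 -0.00590478]
 [ 0.02786062  0.00575448]]
[197 324] [295 347]
```

View pics/w2.png

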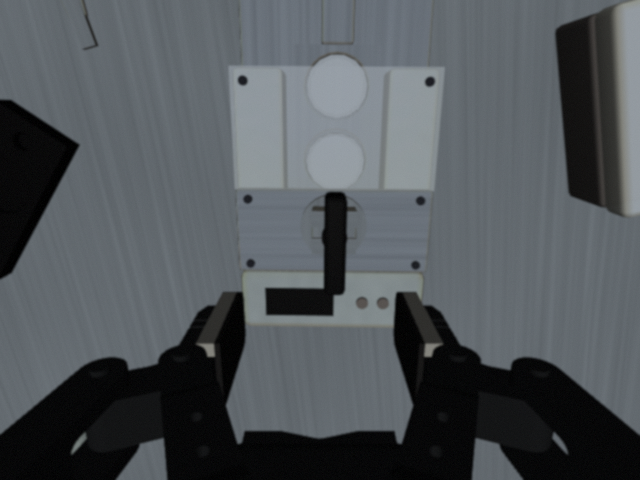

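>>> play_rows(slide=[[0.2,0.4,2],[0.2,0.8,4],[0.2,0.8,4],[0.2,0.8,4],[0.2,0.8,4]], delta_rot=[[0,0,0],[0,0,0],[0,0,0],[0,0,0],[0,0,0]], hand=0.5)

```text
time: 4.98
tool_pos: [0.5525, -0.2769, 0.137]
tcp_rot: [-2.333, -2.096, 0.004]
wrist_force: [0.3, 0.5, 0.0]
width: 0.502
```

```bash
cat >> h.py <<'E'
def cloud(w,s):
    D=w["depth"];ys,xs=np.mgrid[0:480,0:640];f=240/np.tan(np.radians(w["fovy"])/2)
    pc=np.stack([(xs-w["cx"])/f,-(ys-w["cy"])/f,-np.ones_like(D)],-1)*D[...,None]
    T=Tw(w,s);return pc@T[:3,:3].T+T[:3,3], D>0
def totool(s,p): return R.from_rotvec(s["tcp_rot"]).as_matrix().T@(np.array(p)-s["tool_pos"])
def phi(s):
    M=R.from_rotvec(s["tcp_rot"]).as_matrix(); return np.degrees(np.arctan2(M[1,0],M[0,0])),M[2].round(4)
E
python3 - <<'E'
from h import *
s=read_state();w=read_camera("wrist");print(s["time"],s["tool_pos"],phi(s),abs(s["joint_vel"]).max())
save(w,"w3.png")
pw,ok=cloud(w,s)
m=(abs(pw[...,2]-.096)<.005)&ok&(abs(pw[...,0]-.55)<.03)&(abs(pw[...,1]+.273)<.04)
p=pw[m];print(m.sum(),p.mean(0),p.min(0),p.max(0));u,S,V=np.linalg.svd(p[:,:2]-p[:,:2].mean(0),full_matrices=False)
q=(p[:,:2]-p[:,:2].mean(0))@V.T;print(np.degrees(np.arctan2(V[0,1],V[0,0])),np.percentile(q,[1,99],axis=0))
print(totool(s,p.mean(0)))
E
```

```text
4.9833 [ 0.55254175 -0.27685759  0.13704994] (np.float64(83.87865776614308), array([ 0.0017, -0.0058, -1.    ])) 0.008333510483305023
2874 [ 0.5490151  -0.27519238  0.09496726] [ 0.54033886 -0.30467239  0.09107934] [ 0.55736418 -0.249112    0.09745889]
-96.38833275181764 [[-0.0253551  -0.00589777]
 [ 0.02813804  0.00583151]]
[ 0.00120961 -0.00344152  0.04210529]
```

View pics/w3.png

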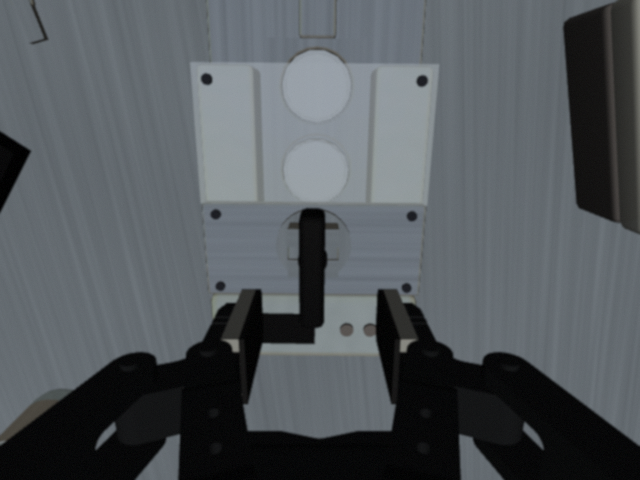

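>>> play_rows(slide=[[0,-0.4,1.5],[0,-0.4,3],[0,-0.4,4.5],[0,-0.4,5.6],[0,-0.4,5.7],[0,-0.4,5.7]], delta_rot=[[0,0,0],[0,0,0],[0,0,0],[0,0,0],[0,0,0],[0,0,0]])

```text
time: 5.53
tool_pos: [0.5485, -0.2763, 0.0806]
tcp_rot: [-2.333, -2.097, 0.004]
wrist_force: [0.2, -0.4, 0.6]
width: 0.497
```

>>> play_rows(slide=[[0,0,0],[0,0,0],[0,0,0],[0,0,0],[0,0,0],[0,0,0],[0,0,0],[0,0,0]], delta_rot=[[0,0,0],[0,0,0],[0,0,0],[0,0,0],[0,0,0],[0,0,0],[0,0,0],[0,0,0]], hand=0, force=80)

```text
time: 6.2
tool_pos: [0.549, -0.2768, 0.0823]
tcp_rot: [-2.334, -2.098, 0.003]
wrist_force: [-2.2, 0.2, 5.4]
width: 0.121
```

```bash
python3 - <<'E'
from h import *
s=read_state();print(s,phi(s));w=read_camera("wrist")
save(w,"w4.png")
E
```

```text
{'time': 6.2, 'q': array([-5.07010970e-01,  2.94222710e-01,  1.87434047e+00, -1.18158738e-03,
        9.76975689e-01, -3.99665821e-01]), 'joint_vel': array([-0.00112993,  0.00185291, -0.00039924,  0.00120122,  0.00185861,
        0.00043885]), 'joint_torque': array([ 4.73243427e-01, -4.49542665e+01, -3.06780946e+01,  2.12822556e-01,
       -8.03480130e-01, -2.53094797e-03]), 'tool_pos': array([ 0.54900895, -0.27683944,  0.08228762]), 'tcp_rot': array([-2.33418059, -2.09756235,  0.00346928]), 'wrist_force': array([-2.19739777,  0.22951888,  5.37616284]), 'torque': array([0.05352806, 0.33523705, 0.03284129]), 'width': 0.12071596846837494} (np.float64(83.88749388103606), array([ 6.e-04, -4.e-03, -1.e+00]))
```

View pics/w4.png

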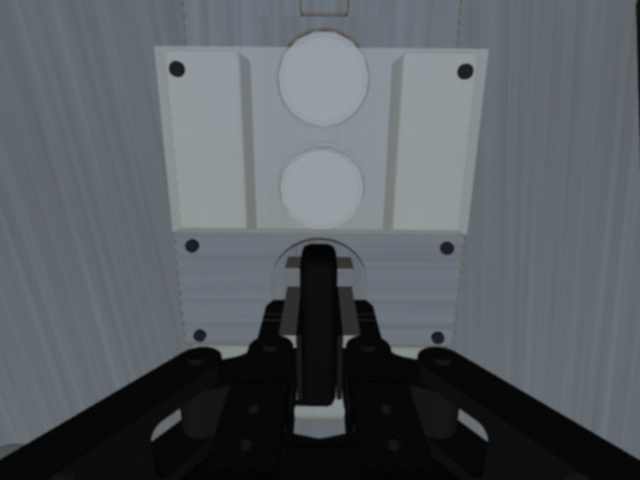

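>>> play_rows(slide=[[0,0,-0.4],[0,0,-0.8],[0,0,-1.2],[0,0,-1.5],[0,0,-1.6],[0,0,-1.6]], delta_rot=[[0,0,0],[0,0,0],[0,0,0],[0,0,0],[0,0,0],[0,0,0]])

```text
time: 6.75
tool_pos: [0.5489, -0.2768, 0.0978]
tcp_rot: [-2.334, -2.097, 0.004]
wrist_force: [3.2, -1.5, -10.2]
width: 0.123
```

>>> play_rows(slide=[[0,0,-0.1],[0,0,-0.1],[0,0,-0.1],[0,0,-0.1],[0,0,-0.1],[0,0,-0.1],[0,0,-0.1],[0,0,-0.1],[0,0,-0.1],[0,0,-0.1],[0,0,-0.1],[0,0,-0.1]], delta_rot=[[0,0,0.12],[0,0,0.24],[0,0,0.36],[0,0,0.48],[0,0,0.6],[0,0,0.72],[0,0,0.84],[0,0,0.96],[0,0,1.08],[0,0,1.2],[0,0,1.32],[0,0,1.44]])

```text
time: 7.75
tool_pos: [0.5489, -0.277, 0.0982]
tcp_rot: [-3.141, -0.029, 0.007]
wrist_force: [3.2, -2.9, -10.2]
width: 0.122
```

>>> play_rows(slide=[[0,0,-0.1],[0,0,-0.1],[0,0,-0.1],[0,0,0.2],[0,0,0.4],[0,0,0.6],[0,0,0.6]], delta_rot=[[0,0,0.1],[0,0,0.13],[0,0,0.13],[0,0,0.13],[0,0,0.13],[0,0,0.13],[0,0,0.13]])

```text
time: 8.33
tool_pos: [0.5489, -0.2771, 0.0925]
tcp_rot: [-3.136, 0.174, 0.007]
wrist_force: [3.0, -1.5, -8.0]
width: 0.119
```

```bash
python3 - <<'E'
from h import *
s=read_state();print(s,phi(s))
E
```

```text
{'time': 8.3333, 'q': array([-5.07113357e-01,  2.82811642e-01,  1.86763091e+00, -1.74321635e-03,
        9.95288223e-01,  1.17568860e+00]), 'joint_vel': array([ 0.00018553,  0.00016108,  0.00327443,  0.0007007 , -0.00494018,
        0.00311444]), 'joint_torque': array([ 4.36904551e-01, -5.24334097e+01, -3.42465806e+01,  1.95807698e-01,
        1.07602537e+00,  5.71397133e-03]), 'tool_pos': array([ 0.54894652, -0.27706445,  0.09246898]), 'tcp_rot': array([-3.13625433,  0.17432574,  0.00684895]), 'wrist_force': array([ 2.96299386, -1.49462399, -8.0261345 ]), 'torque': array([-0.39953602, -0.45571532,  0.00518643]), 'width': 0.11851913023985947} (np.float64(-6.362885234084823), array([-4.4e-03, -2.0e-04, -1.0e+00]))
```

>>> play_rows(slide=[[0,0,0.1],[0,0,0.2],[0,0,0.3],[0,0,0.3]], delta_rot=[[0,0,0],[0,0,0],[0,0,0],[0,0,0]])

```text
time: 8.67
tool_pos: [0.5491, -0.2771, 0.0922]
tcp_rot: [-3.136, 0.174, 0.007]
wrist_force: [-4.6, 1.5, 7.4]
width: 0.12
```

>>> play_rows(slide=[[0,0,-0.0],[0,0,0],[0,0,0],[0,0,0],[0,0,0],[0,0,-2],[0,0,-4],[0,0,-6],[0,0,-8],[0,0,-8]], delta_rot=[[0,0,0],[0,0,0],[0,0,0],[0,0,0],[0,0,0],[0,0,0],[0,0,0],[0,0,0],[0,0,0],[0,0,0]], hand=0.5)

```text
time: 9.5
tool_pos: [0.5522, -0.2786, 0.1771]
tcp_rot: [3.134, -0.174, 0.005]
wrist_force: [1.0, -0.1, 1.0]
width: 0.501
```

>>> play_rows(slide=[[0,-1.2,0],[0,-2.4,0],[-0.1,-3.6,0],[-0.1,-4.8,0],[-0.1,-6,0],[-0.2,-7.2,0],[-0.2,-8.4,0],[-0.2,-9.6,0],[-0.3,-10.8,0],[-0.3,-12,0],[-0.3,-13.2,0],[-0.3,-13.5,0]], delta_rot=[[0,0,-0.12],[0,0,-0.24],[0,0,-0.36],[0,0,-0.48],[0,0,-0.6],[0,0,-0.72],[0,0,-0.84],[0,0,-0.96],[0,0,-1.08],[0,0,-1.2],[0,0,-1.32],[0,0,-1.44]])

```text
time: 10.5
tool_pos: [0.5636, -0.1424, 0.1755]
tcp_rot: [2.464, 1.945, -0.0]
wrist_force: [-0.2, 0.7, -0.3]
width: 0.498
```

>>> play_rows(slide=[[0,0,0],[0,0,0],[0,0,0],[0,0,0]], delta_rot=[[0,0,-0.12],[0,0,-0.135],[0,0,-0.135],[0,0,-0.135]])

```text
time: 10.83
tool_pos: [0.5634, -0.1425, 0.1749]
tcp_rot: [2.331, 2.103, -0.001]
wrist_force: [-0.3, -0.1, -0.6]
width: 0.498
```

```bash
python3 - <<'E'
from h import *
s=read_state();print(s["time"],s["tool_pos"],phi(s));w=read_camera("wrist")
save(w,"w5.png")
import pickle;pickle.dump((s,w),open("w5.pkl","wb"))
pw,ok=cloud(w,s)
m=ok&(pw[...,2]>.09)&(abs(pw[...,0]-.55)<.05)&(abs(pw[...,1]+.273)<.04)
p=pw[m]; print(m.sum(), p.mean(0) if len(p) else 0, np.percentile(p,[5,95],axis=0) if len(p) else 0)
for x in landmark_of("tab",w): print(x["conf"],x["at"],atz(w,x["at"],.02,s).round(4),atd(w,x["at"],s).round(4))
E
```

```text
10.8333 [ 0.56340095 -0.14246041  0.17492369] (np.float64(84.11217870146838), array([-1.8e-03,  8.0e-04, -1.0e+00]))
151 [ 0.54997041 -0.2716954   0.09154843] [[ 0.53792911 -0.27325595  0.09011869]
 [ 0.56163907 -0.27003229  0.09374544]]
0.89 [320.9, 217.4] [ 0.5644 -0.1467  0.02  ] [ 0.5646 -0.1447  0.0273]
```

View pics/w5.png

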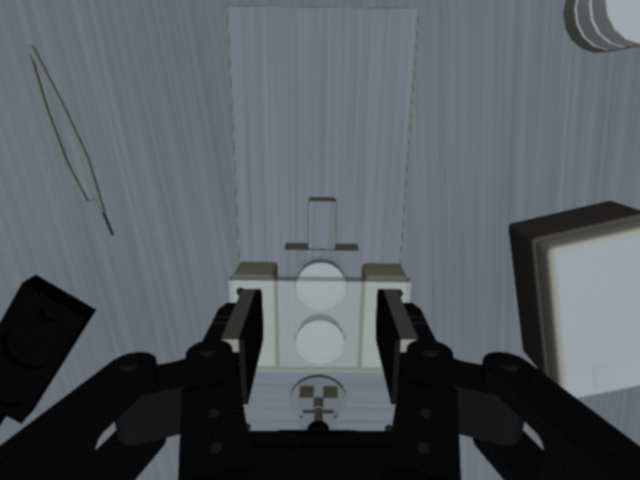

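>>> play_rows(slide=[[-0.3,0.1,3.5],[-0.3,0.1,7],[-0.3,0.1,10.5],[-0.3,0.1,13],[-0.3,0.1,14.5],[-0.3,0.1,14.8],[-0.3,0.1,14.8]], delta_rot=[[0,0,0.01],[0,0,0.01],[0,0,0.01],[0,0,0.01],[0,0,0.01],[0,0,0.01],[0,0,0.01]])

```text
time: 11.52
tool_pos: [0.5632, -0.1459, 0.0259]
tcp_rot: [-2.343, -2.092, 0.003]
wrist_force: [-0.3, 0.1, -0.8]
width: 0.501
```

```bash
python3 - <<'E'
from h import *
s=read_state();print(s["time"],s["tool_pos"],phi(s),s["wrist_force"]);w=read_camera("wrist")
save(w,"w6.png")
E
```

```text
11.5167 [ 0.56324431 -0.14586983  0.02585854] (np.float64(83.51544769336725), array([-0.0013, -0.0017, -1.    ])) [-0.30816528  0.09091464 -0.83613846]
```

View pics/w6.png

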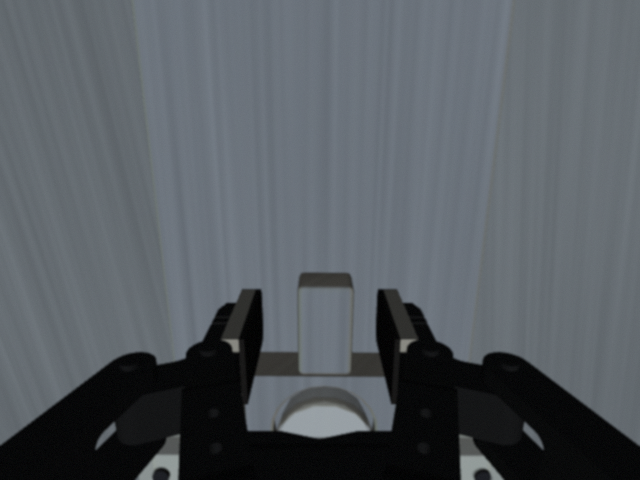

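>>> play_rows(slide=[[0,0.15,0.4],[0,0.15,0.4],[0,0.15,0.4],[0,0.15,0.4],[0,0.15,0.4],[0,0.15,0.4],[0,0.15,0.4],[0,0.15,0.4]], delta_rot=[[0,0,0],[0,0,0],[0,0,0],[0,0,0],[0,0,0],[0,0,0],[0,0,0],[0,0,0]], hand=0, force=50)

```text
time: 12.23
tool_pos: [0.5676, -0.1469, 0.0251]
tcp_rot: [2.34, 2.089, 0.002]
wrist_force: [-0.5, -0.1, 6.6]
width: 0.223
```

>>> play_rows(slide=[[0.3,0,0],[0.9,0,0],[1.8,0,0],[3,0,0],[4.2,0,0],[5.4,0,0],[6.6,0,0],[7.8,0,0],[9,0,0],[10.2,0,0],[11.2,0,0],[12,0,0]], delta_rot=[[0,0,0],[0,0,0],[0,0,0],[0,0,0],[0,0,0],[0,0,0],[0,0,0],[0,0,0],[0,0,0],[0,0,0],[0,0,0],[0,0,0]])

```text
time: 13.23
tool_pos: [0.5815, -0.0265, 0.0251]
tcp_rot: [2.338, 2.09, 0.002]
wrist_force: [-0.5, -5.5, 5.3]
width: 0.216
```

```bash
python3 - <<'E'
from h import *
s=read_state();print(s["time"],s["tool_pos"],phi(s),s["wrist_force"]);w=read_camera("wrist")
save(w,"w7.png")
E
```

```text
13.2333 [ 0.58145943 -0.02651518  0.02513651] (np.float64(83.57321994207862), array([-0.0027,  0.0049, -1.    ])) [-0.46057868 -5.51401249  5.34111843]
```

View pics/w7.png

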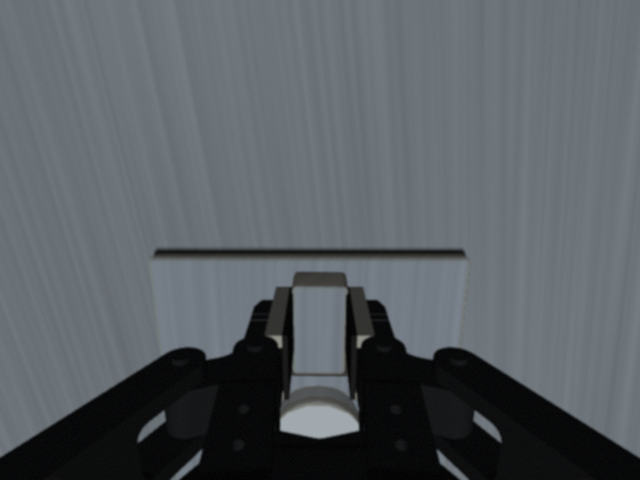

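>>> play_rows(slide=[[0.3,0,0],[0.7,0,0],[0.9,0,0],[0.9,0,0],[0.9,0,0]], delta_rot=[[0,0,0],[0,0,0],[0,0,0],[0,0,0],[0,0,0]])

```text
time: 13.7
tool_pos: [0.5827, -0.0161, 0.0251]
tcp_rot: [2.34, 2.09, 0.004]
wrist_force: [-0.1, -0.4, 4.2]
width: 0.22
```

>>> play_rows(slide=[[0,0,0],[0,0,0],[0,0,0],[0,0,0],[0,0,0],[0,0,0]], delta_rot=[[0,0,0],[0,0,0],[0,0,0],[0,0,0],[0,0,0],[0,0,0]], hand=0.5)

```text
time: 14.2
tool_pos: [0.5824, -0.016, 0.0249]
tcp_rot: [2.341, 2.09, 0.004]
wrist_force: [0.4, 0.5, -1.0]
width: 0.499
```

>>> play_rows(slide=[[0,0,-2],[0,0,-5],[0,0,-9],[0,0,-13],[0,0,-17],[0,0,-18],[0,0,-18],[0,0,-18]], delta_rot=[[0,0,0],[0,0,0],[0,0,0],[0,0,0],[0,0,0],[0,0,0],[0,0,0],[0,0,0]])

```text
time: 14.87
tool_pos: [0.5819, -0.0158, 0.2054]
tcp_rot: [2.34, 2.089, 0.006]
wrist_force: [0.4, -0.3, -0.5]
width: 0.499
```

```bash
python3 - <<'E'
from h import *
import pickle
s=read_state();print(s["time"],s["tool_pos"],phi(s),s["wrist_force"]);w=read_camera("wrist")
save(w,"w8.png");pickle.dump((s,w),open("w8.pkl","wb"))
d=read_camera("scene");save(d,"sc1.png",(170,180,350,300),4)
for x in landmark_of("grip",w): print(x["conf"],x["at"],atz(w,x["at"],.02,s).round(4))
E
```

```text
14.8667 [ 0.58192378 -0.01583568  0.20539042] (np.float64(83.52576814043894), array([-4.e-04,  6.e-03, -1.e+00])) [ 0.39341927 -0.28583388 -0.47498133]
0.94 [315.1, 291.3] [ 0.5711 -0.0917  0.02  ]
```

View pics/w8.png

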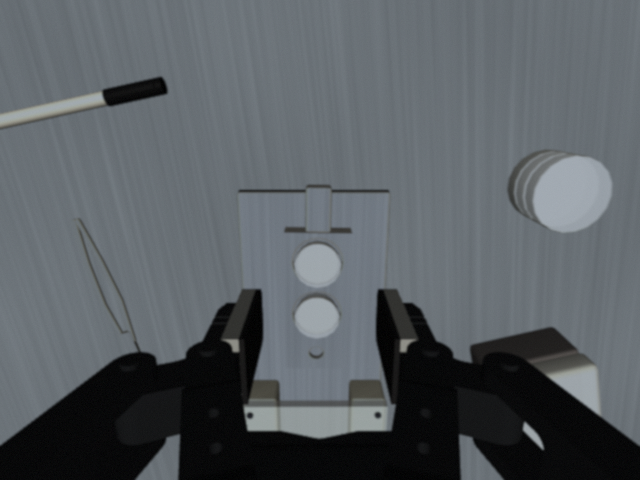

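View pics/sc1.png

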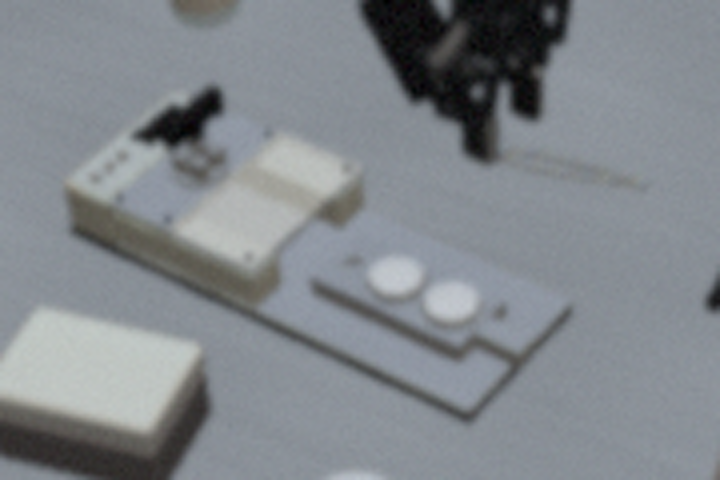

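>>> play_rows(slide=[[-2,-0.1,1],[-4,-0.1,3],[-6,-0.1,5],[-7.8,-0.1,7],[-7.8,-0.1,8],[-7.8,-0.1,8],[-7.8,-0.1,8]], delta_rot=[[0,0,0],[0,0,0],[0,0,0],[0,0,0],[0,0,0],[0,0,0],[0,0,0]], hand=0.82)

```text
time: 15.6
tool_pos: [0.5686, -0.0925, 0.12]
tcp_rot: [-2.341, -2.089, 0.005]
wrist_force: [0.5, -0.7, 0.2]
width: 0.822
```

```bash
python3 - <<'E'
from h import *
import pickle
s=read_state();print(s["time"],s["tool_pos"],phi(s),s["wrist_force"]);w=read_camera("wrist")
save(w,"w9.png");pickle.dump((s,w),open("w9.pkl","wb"))
for t,z in [("grip",.02),("tab",.02),("pocket1",.022),("pocket2",.022)]:
  for x in landmark_of(t,w)[:1]: print(t,x["conf"],x["at"],atz(w,x["at"],z,s).round(4))
s,w=pickle.load(open("w8.pkl","rb"))
for n,p,z in [("tabf",(318,185.5),.028),("bL",(285,229.5),.028),("bR",(351.5,230),.028),("hole",(316,354),.028),("d1",(318,265),.036),("d2",(316.5,316),.036)]: print(n,atz(w,p,z,s).round(4))
E
```

```text
15.6 [ 0.56861147 -0.09251142  0.11997711] (np.float64(83.49596613579108), array([ 2.0e-04, -4.6e-03, -1.0e+00])) [ 0.5452119  -0.70637186  0.16839921]
grip 0.71 [326.3, 239.7] [ 0.572  -0.0956  0.02  ]
tab 0.8 [330.4, 93.0] [ 0.5831 -0.0138  0.02  ]
tabf [ 0.5839 -0.0009  0.028 ]
bL [ 0.5543 -0.0326  0.028 ]
bR [ 0.606 -0.039  0.028]
hole [ 0.5656 -0.1468  0.028 ]
d1 [ 0.5769 -0.062   0.036 ]
d2 [ 0.5706 -0.1062  0.036 ]
```

View pics/w9.png

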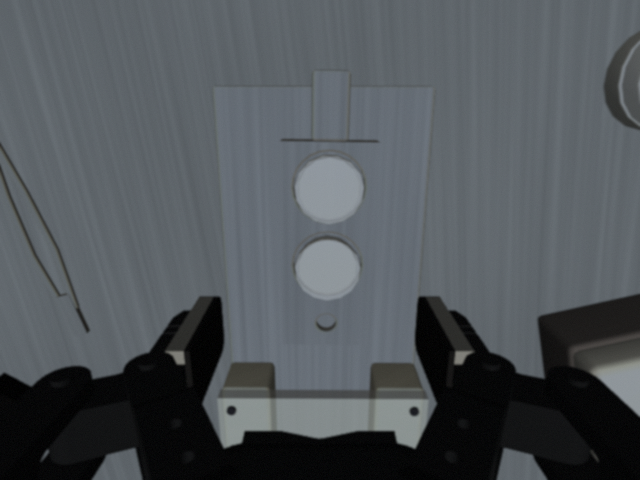

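>>> play_rows(slide=[[-0.1,0.4,2],[-0.1,0.4,4],[-0.1,0.4,6],[-0.1,0.4,8],[-0.1,0.4,9.4],[-0.1,0.4,9.7],[-0.1,0.4,9.7]], delta_rot=[[0,0,0.01],[0,0,0.01],[0,0,0.01],[0,0,0.01],[0,0,0.01],[0,0,0.01],[0,0,0.01]])

```text
time: 16.43
tool_pos: [0.5746, -0.0936, 0.0258]
tcp_rot: [2.352, 2.082, -0.0]
wrist_force: [-0.3, -0.6, -0.1]
width: 0.821
```

```bash
python3 - <<'E'
from h import *
s=read_state();print(s["time"],s["tool_pos"],phi(s),s["wrist_force"]);w=read_camera("wrist")
save(w,"w10.png")
E
```

```text
16.4333 [ 0.57462368 -0.09362146  0.02584572] (np.float64(83.04375387581699), array([-6.e-04,  3.e-04, -1.e+00])) [-0.32124975 -0.56310918 -0.07730191]
```

View pics/w10.png

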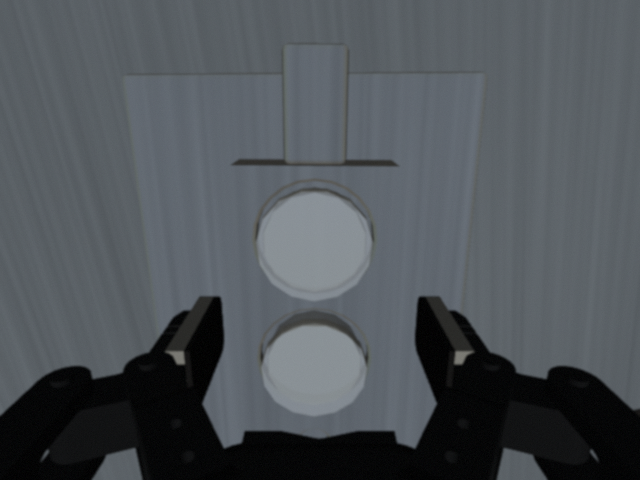

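>>> play_rows(slide=[[-0.1,-0.14,0.25],[-0.1,-0.14,0.45],[-0.1,-0.14,0.45],[-0.1,-0.14,0.45]], delta_rot=[[0,0,0],[0,0,0],[0,0,0],[0,0,0]])

```text
time: 16.82
tool_pos: [0.5746, -0.0948, 0.0232]
tcp_rot: [2.35, 2.08, 0.003]
wrist_force: [0.4, -0.6, -0.3]
width: 0.82
```

>>> play_rows(slide=[[0,0,0],[0,0,0],[0,0,0],[0,0,0],[0,0,0],[0,0,0],[0,0,0]], delta_rot=[[0,0,0],[0,0,0],[0,0,0],[0,0,0],[0,0,0],[0,0,0],[0,0,0]], hand=0.4, force=70)

```text
time: 17.4
tool_pos: [0.5751, -0.095, 0.0242]
tcp_rot: [2.349, 2.08, 0.004]
wrist_force: [-0.8, -0.3, 6.1]
width: 0.608
```

>>> play_rows(slide=[[0,0,0],[0,0,0],[0,0,0.2],[0,0,0.4],[0,0,0.5],[0,0,0.5],[0,0,0.5]], delta_rot=[[0,0,0],[0,0,0],[0,0,0],[0,0,0],[0,0,0],[0,0,0],[0,0,0]], hand=0.72)

```text
time: 17.98
tool_pos: [0.5749, -0.0949, 0.0189]
tcp_rot: [2.349, 2.08, 0.003]
wrist_force: [0.8, 0.2, 0.2]
width: 0.722
```

>>> play_rows(slide=[[0,0,0],[0,0,0],[0,0,0],[0,0,0],[0,0,0],[0,0,0],[0,0,0]], delta_rot=[[0,0,0],[0,0,0],[0,0,0],[0,0,0],[0,0,0],[0,0,0],[0,0,0]], hand=0.4, force=70)

```text
time: 18.57
tool_pos: [0.5754, -0.095, 0.0194]
tcp_rot: [2.349, 2.079, 0.004]
wrist_force: [1.0, 0.3, 5.3]
width: 0.613
```

>>> play_rows(slide=[[0,0,-0.2],[0,0,-0.5],[0,0,-1],[0,0,-1.8],[0,0,-2.8],[0,0,-4],[0,0,-5.5],[0,0,-7],[0,0,-8.2],[0,0,-9],[0,0,-9],[0,0,-9]], delta_rot=[[0,0,0],[0,0,0],[0,0,0],[0,0,0],[0,0,0],[0,0,0],[0,0,0],[0,0,0],[0,0,0],[0,0,0],[0,0,0],[0,0,0]])

```text
time: 19.57
tool_pos: [0.5754, -0.095, 0.1102]
tcp_rot: [2.348, 2.079, 0.005]
wrist_force: [-0.0, 0.4, -3.2]
width: 0.612
```

```bash
python3 - <<'E'
from h import *
import pickle
s=read_state();print(s["time"],s["tool_pos"],phi(s),s["wrist_force"],s["width"]);w=read_camera("wrist")
save(w,"w11.png");pickle.dump((s,w),open("w11.pkl","wb"))
E
```

```text
19.5667 [ 0.57541313 -0.09498788  0.11015405] (np.float64(83.03470112237392), array([-0.0012,  0.0066, -1.    ])) [-0.00761727  0.42929671 -3.23307218] 0.6121485231528445
```

View pics/w11.png

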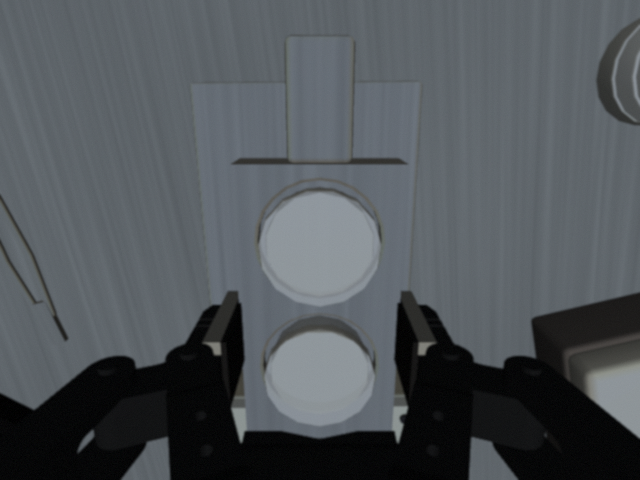

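>>> play_rows(slide=[[0.3,-0.1,-0.5],[1,-0.5,-1.5],[2.2,-1.1,-3],[3.8,-1.9,-5],[5.6,-2.8,-7],[7.6,-3.8,-9],[9.6,-4.8,-11],[11.6,-5.8,-12.5],[13.6,-6.8,-13.5],[15.6,-7.8,-14],[17.6,-8.8,-14],[19.4,-9.7,-14]], delta_rot=[[0,0,0],[0,0,-0.02],[0,0,-0.04],[0,0,-0.06],[0,0,-0.08],[0,0,-0.1],[0,0,-0.12],[0,0,-0.14],[0,0,-0.16],[0,0,-0.18],[0,0,-0.2],[0,0,-0.22]])

```text
time: 20.62
tool_pos: [0.5004, 0.1115, 0.2495]
tcp_rot: [2.104, 2.327, 0.005]
wrist_force: [-0.1, 0.7, -2.1]
width: 0.611
```

```bash
python3 - <<'E'
from h import *
import pickle
s=read_state();print(s["time"],s["tool_pos"],phi(s),s["wrist_force"],s["width"],totool(s,[.452,.245,.25]))
s,w=pickle.load(open("w11.pkl","rb"))
# tool-frame coordinates of carrier features at tool z=-.0086
H=np.array(w["hand_eye"]);f=240/np.tan(np.radians(w["fovy"])/2)
def tz(p,z):
    v=H[:3,:3]@np.array([(p[0]-w["cx"])/f,-(p[1]-w["cy"])/f,-1]);o=H[:3,3];return (o+v*(z-o[2])/v[2]).round(4)
for n,p in [("tabL",(287,36.5)),("tabR",(354,36.5)),("blkL",(233,163)),("blkR",(408,163)),("junL",(287,162.5))]: print(n,tz(p,-.0086))
E
```

```text
20.6167 [0.5003987  0.11147611 0.24954968] (np.float64(95.78063404559343), array([-0.0014,  0.0053, -1.    ])) [-0.0961076   0.73043359 -2.10483554] 0.6113001068429877 [ 0.13771883 -0.03470015 -0.00083038]
tabL [ 0.092  -0.0091 -0.0086]
tabR [ 0.092   0.0094 -0.0086]
blkL [ 0.0572 -0.0261 -0.0086]
blkR [ 0.0572  0.0265 -0.0086]
junL [ 0.0573 -0.0099 -0.0086]
```

>>> play_rows(slide=[[2,-0.5,0],[4,-1,0],[6,-1.5,0],[8,-2,0],[9.8,-2.5,0],[11.4,-2.9,0],[12.6,-3.2,0],[13.4,-3.4,0],[13.8,-3.5,0],[13.8,-3.5,0],[13.8,-3.5,0],[13.8,-3.5,0]], delta_rot=[[0,0,-0.01],[0,0,-0.02],[0,0,-0.03],[0,0,-0.04],[0,0,-0.05],[0,0,-0.056],[0,0,-0.056],[0,0,-0.056],[0,0,-0.056],[0,0,-0.056],[0,0,-0.056],[0,0,-0.056]])

```text
time: 21.62
tool_pos: [0.4519, 0.2446, 0.2491]
tcp_rot: [2.038, 2.384, 0.004]
wrist_force: [-0.2, -0.1, -2.4]
width: 0.611
```

```bash
python3 - <<'E'
from h import *
import pickle
s=read_state();print(s["time"],s["tool_pos"],phi(s),s["wrist_force"],s["width"],abs(s["joint_vel"]).max());w=read_camera("wrist")
save(w,"w12.png");pickle.dump((s,w),open("w12.pkl","wb"))
for x in landmark_of("nest",w): print(x["conf"],x["at"],atz(w,x["at"],.01,s).round(4),atd(w,x["at"],s).round(4))
E
```

```text
21.6167 [0.45190538 0.24462226 0.24914833] (np.float64(98.95496062601815), array([-0.0022,  0.0051, -1.    ])) [-0.1518756  -0.14691896 -2.38072752] 0.6111816106301611 0.007364365427784838
0.75 [468.1, 189.8] [0.5879 0.265  0.01  ] [0.5879 0.265  0.01  ]
```

View pics/w12.png

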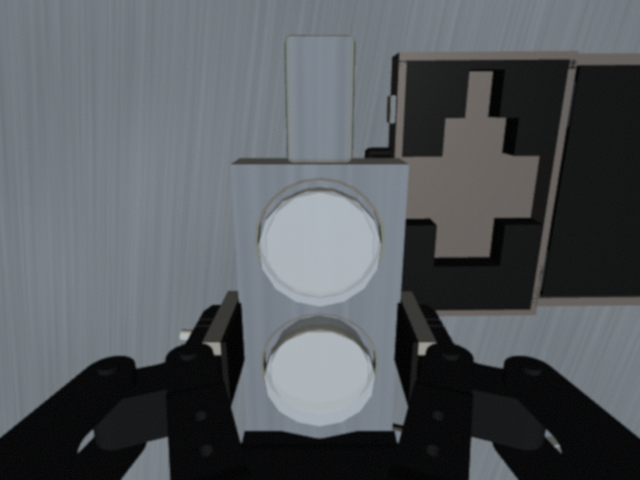

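```bash
cat > fit.py <<'E'
from h import *
import pickle
from scipy.optimize import minimize
s,w=pickle.load(open("w12.pkl","rb"))
hsv=w["image"].astype(int).sum(2)
roi=np.zeros((480,640),bool);roi[63:265,412:553]=True
g=cv2.GaussianBlur(w["image"],(3,3),0).astype(int).sum(2)
print(np.percentile(g[roi],[5,30,50,70,95]))
thr=(np.percentile(g[roi],10)+np.percentile(g[roi],90))/2
obs=(g>thr)&roi
# keep component at nest centre
n,l=cv2.connectedComponents(obs.astype(np.uint8));obs=l==l[190,468]
f=240/np.tan(np.radians(w["fovy"])/2);Ti=np.linalg.inv(Tw(w,s))
poly=np.array([(-102,-14),(-65,-14),(-65,-30),(-34,-30),(-34,-64),(26,-64),(26,-30),(65,-30),(65,30),(26,30),(26,64),(-34,64),(-34,30),(-65,30),(-65,14),(-102,14)])/1000
def proj(P):
    c=P@Ti[:3,:3].T+Ti[:3,3];return np.stack([w["cx"]+f*c[:,0]/-c[:,2],w["cy"]-f*c[:,1]/-c[:,2]],1)
def pred(v,z0=.010,z1=.034):
    x,y,a=v[:3];ca,sa=np.cos(a),np.sin(a);q=poly@np.array([[ca,sa],[-sa,ca]])+[x,y]
    ms=[]
    for z in (z0,z1):
        m=np.zeros((480*4,640*4),np.uint8);p=proj(np.c_[q,np.full(len(q),z)])
        cv2.fillPoly(m,[np.round((p*4+1.5)).astype(np.int32)],1);ms.append(m)
    m=(ms[0]&ms[1]).astype(np.float32)
    return cv2.resize(m,(640,480),interpolation=cv2.INTER_AREA)
def cost(v): return abs(pred(v)-obs)[roi].sum()
best=None
for dx in(-.008,0,.008):
  for da in(-3,0,3):
    r=minimize(cost,[.585+dx,.265,np.radians(-81+da)],method="Nelder-Mead",options=dict(initial_simplex=np.array([[.585+dx,.265,np.radians(-81+da)]]*4)+np.vstack([np.zeros(3),np.diag([.004,.004,.03])]),xatol=1e-5,fatol=.1))
    if best is None or r.fun<best.fun: best=r
x=best.x;print(best.fun,obs.sum(),x[:2],np.degrees(x[2]))
ov=w["image"][:,:,::-1].copy();m=pred(x)
e=cv2.Canny((m*255).astype(np.uint8),50,150)>0;ov[e]=(0,255,0)
cv2.imwrite("pics/fit.png",cv2.resize(ov[40:280,390:640],None,fx=3,fy=3,interpolation=cv2.INTER_NEAREST)[:600,:750])
pw,ok=cloud(w,s)
mm=obs&ok;print("floor z",np.median(pw[mm][:,2]))
t=ok&roi&(g<np.percentile(g[roi],30));print("top z",np.percentile(pw[t][:,2],[20,50,80]))
E
python3 fit.py
```

```text
[ 24.  76. 135. 301. 310.]
194.25 13274 [0.58426633 0.26412457] -80.67524017281153
floor z 0.00975763212363287
top z [0.02308773 0.03319596 0.03411742]
```

View pics/fit.png

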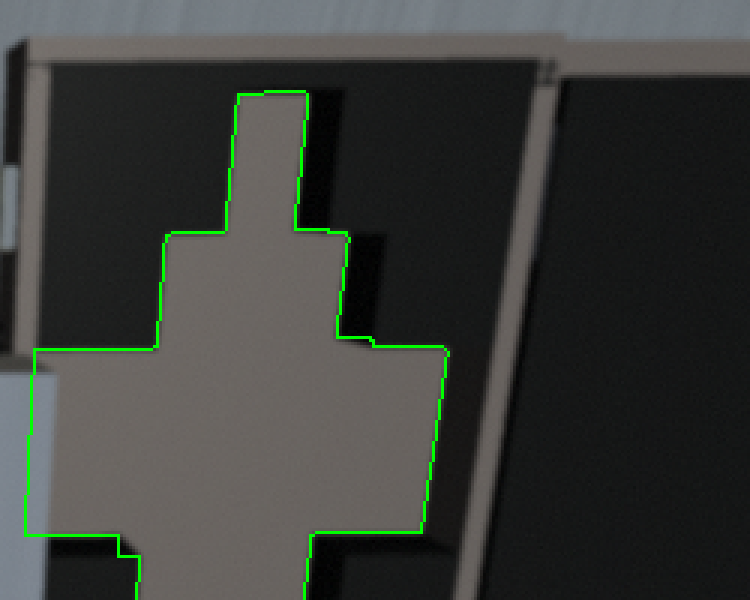

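>>> play_rows(slide=[[0,0.3,0],[0.1,1.2,0.3],[0.1,2.6,1],[0.2,4.4,2.2],[0.2,6.4,4],[0.3,8.4,6],[0.3,10.2,8],[0.4,11.8,10],[0.4,12.8,12],[0.4,13.3,13.6],[0.4,13.4,14.4],[0.4,13.4,14.4]], delta_rot=[[0,0,-0.006],[0,0,-0.006],[0,0,-0.006],[0,0,-0.006],[0,0,-0.006],[0,0,-0.006],[0,0,-0.006],[0,0,-0.006],[0,0,-0.006],[0,0,-0.006],[0,0,-0.006],[0,0,-0.006]])

```text
time: 22.72
tool_pos: [0.5833, 0.2681, 0.1023]
tcp_rot: [2.034, 2.391, -0.004]
wrist_force: [-1.5, -0.5, -2.8]
width: 0.611
```

>>> play_rows(slide=[[0,0,0.8],[0,0,1.6],[0,0,2.2],[0,0,2.2],[0,0,2.2]], delta_rot=[[0,0,0],[0,0,0],[0,0,0],[0,0,0],[0,0,0]])

```text
time: 23.13
tool_pos: [0.583, 0.268, 0.0803]
tcp_rot: [2.034, 2.392, -0.004]
wrist_force: [-0.9, -0.9, -2.7]
width: 0.613
```

```bash
python3 - <<'E'
from h import *
import pickle
s=read_state();print(s["time"],s["tool_pos"],phi(s),s["wrist_force"],s["width"],abs(s["joint_vel"]).max());w=read_camera("wrist")
print(totool(s,[.5835,.2690,.0174]))
save(w,"w13.png");pickle.dump((s,w),open("w13.pkl","wb"))
E
```

```text
23.1333 [0.58296367 0.26801215 0.08025672] (np.float64(99.2485607887904), array([-3.4e-03, -6.0e-04, -1.0e+00])) [-0.8922554  -0.92878397 -2.6844485 ] 0.6133668112915365 0.016165653823023263
[0.00110415 0.00072712 0.06285287]
```

View pics/w13.png

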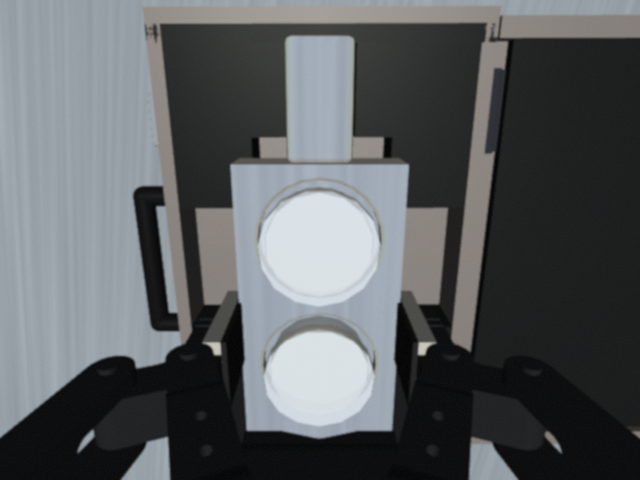

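>>> play_rows(slide=[[0.1,0.07,0.6],[0.1,0.07,1.2],[0.1,0.07,1.8],[0.1,0.07,2.4],[0.1,0.07,3],[0.1,0.07,3.3],[0.1,0.07,3.3]], delta_rot=[[0,0,0],[0,0,0],[0,0,0],[0,0,0],[0,0,0],[0,0,0],[0,0,0]])

```text
time: 23.77
tool_pos: [0.5829, 0.2687, 0.0462]
tcp_rot: [2.034, 2.392, -0.006]
wrist_force: [-0.6, 0.4, -2.3]
width: 0.612
```

```bash
python3 - <<'E'
from h import *
import pickle
s=read_state();print(s["time"],s["tool_pos"],phi(s),s["wrist_force"],s["width"],abs(s["joint_vel"]).max());w=read_camera("wrist")
print(totool(s,[.5835,.2690,.0174]))
save(w,"w14.png",(120,0,520,300),2);pickle.dump((s,w),open("w14.pkl","wb"))
E
```

```text
23.7667 [0.58294881 0.26874738 0.04619541] (np.float64(99.24873921221143), array([-0.0038, -0.0021, -1.    ])) [-0.58165168  0.35346664 -2.30562521] 0.612431771022903 0.011585103218594024
[0.00027084 0.00064637 0.02879326]
```

View pics/w14.png

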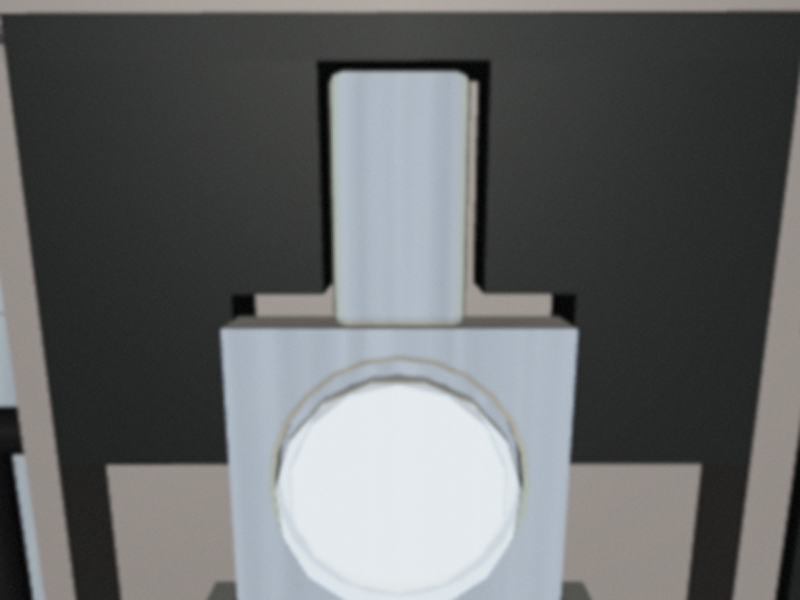

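>>> play_rows(slide=[[0.03,0.06,0.4],[0.03,0.07,0.8],[0.03,0.07,1.2],[0.03,0.07,1.6],[0.03,0.07,2.0],[0.03,0.07,2.3],[0.03,0.07,2.6],[0.03,0.07,2.7],[0.03,0.07,2.8],[0.03,0.07,2.8]], delta_rot=[[0,0,0],[0,0,0],[0,0,0],[0,0,0],[0,0,0],[0,0,0],[0,0,0],[0,0,0],[0,0,0],[0,0,0]])

```text
time: 24.65
tool_pos: [0.5839, 0.2692, 0.0187]
tcp_rot: [2.034, 2.392, -0.005]
wrist_force: [0.7, -0.2, -3.0]
width: 0.614
```

>>> play_rows(slide=[[0,0,0.1],[0,0,0.15],[0,0,0.2],[0,0,0.2]], delta_rot=[[0,0,0],[0,0,0],[0,0,0],[0,0,0]])

```text
time: 24.98
tool_pos: [0.5843, 0.2693, 0.0175]
tcp_rot: [2.034, 2.392, -0.005]
wrist_force: [-2.2, -2.0, 2.8]
width: 0.614
```

```bash
python3 - <<'E'
from h import *
s=read_state();print(s["time"],s["tool_pos"],phi(s),s["wrist_force"],s["torque"]);w=read_camera("wrist")
save(w,"w15.png")
E
```

```text
24.9833 [0.58425568 0.26929737 0.01749016] (np.float64(99.24516942589645), array([-3.5e-03, -8.0e-04, -1.0e+00])) [-2.23328741 -1.98276313  2.80286574] [-0.04385708  0.26157273  0.03691975]
```

View pics/w15.png

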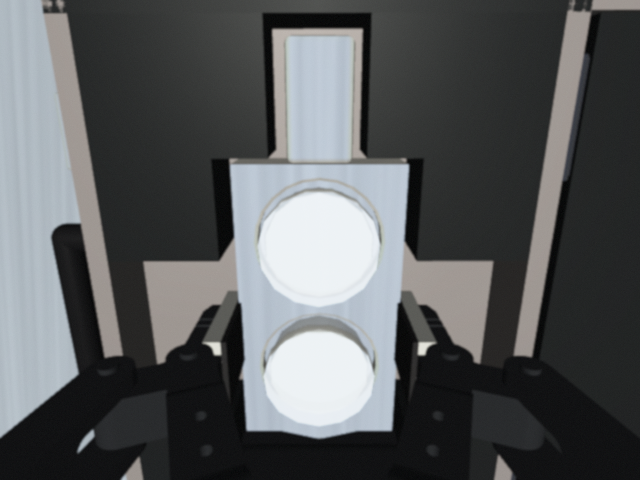

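>>> play_rows(slide=[[0,0,0],[0,0,0],[0,0,0],[0,0,0],[0,0,0],[0,0,0]], delta_rot=[[0,0,0],[0,0,0],[0,0,0],[0,0,0],[0,0,0],[0,0,0]], hand=0.82)

```text
time: 25.53
tool_pos: [0.5843, 0.2693, 0.0175]
tcp_rot: [2.034, 2.392, -0.004]
wrist_force: [-0.9, 0.9, 0.3]
width: 0.822
```

>>> play_rows(slide=[[0,0,-1],[0,0,-3],[0,0,-6],[0,0,-10],[0.5,0,-14],[2,0,-18],[4,0,-20],[5,0,-20],[5,0,-20],[5,0,-20]], delta_rot=[[0,0,0],[0,0,0],[0,0,0],[0,0,0],[0,0,0],[0,0,0],[0,0,0],[0,0,0],[0,0,0],[0,0,0]])

```text
time: 26.37
tool_pos: [0.5756, 0.3194, 0.2169]
tcp_rot: [2.032, 2.393, -0.006]
wrist_force: [-0.1, 0.3, -0.6]
width: 0.821
```

```bash
python3 - <<'E'
from h import *
s=read_state();print(s["time"],s["tool_pos"],phi(s),s["wrist_force"],s["width"]);w=read_camera("wrist")
save(w,"w16.png");d=read_camera("scene");save(d,"sc2.png",(100,140,480,400),2)
pw,ok=cloud(w,s)
# carrier top plane check: tab and rear parts
c=np.array([.5843,.2641]);a=np.radians(-80.68);E=np.array([[np.cos(a),np.sin(a)],[-np.sin(a),np.cos(a)]])
loc=(pw[...,:2]-c)@E.T
for x,y in [(-85,0),(-58,-18),(-58,18),(-14,-20),(-14,20),(33,0),(33,-20),(33,20),(-37,0),(9,0),(57,-15),(57,15)]:
    m=ok&(np.hypot(loc[...,0]-x/1e3,loc[...,1]-y/1e3)<.003)
    print(x,y,m.sum(),np.median(pw[m][:,2]).round(4) if m.any() else None)
E
```

```text
26.3667 [0.57559954 0.3193784  0.21685824] (np.float64(99.32294236199893), array([-0.0042, -0.0016, -1.    ])) [-0.06870886  0.25279763 -0.64638335] 0.8208822928452053
-85 0 46 0.0258
-58 -18 47 0.0254
-58 18 42 0.0255
-14 -20 35 0.0254
-14 20 40 0.0256
33 0 27 0.0257
33 -20 34 0.0254
33 20 35 0.0259
-37 0 40 0.0335
9 0 33 0.0336
57 -15 36 0.0257
57 15 33 0.0257
```

View pics/w16.png

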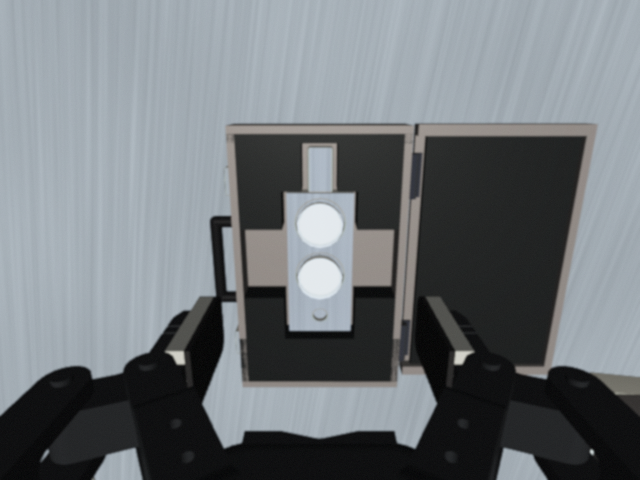

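View pics/sc2.png

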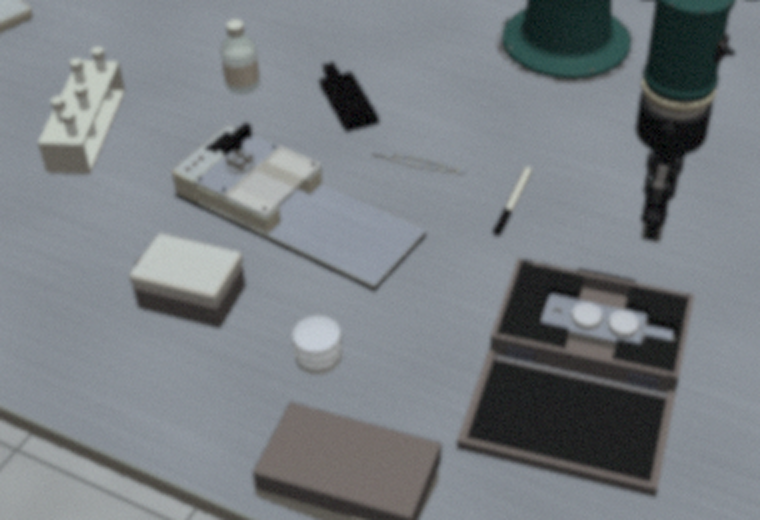

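```bash
python3 -c "
from workcell import *
print(finish_job(), read_state()['time'])"
```

```text
the job is handed in; nothing more can be done
the job is handed in; nothing more can be done
```

The dish carrier is fully home in the case's nest with both dishes in their pockets. The plunger is latched up. I handed the job in at about 26.5 s of the 61 s allowed.

- **Plunger:** I gripped the T-handle, lifted it about 15 mm, turned it a quarter clockwise and let it down. It held its height with about 7 N pushing down on it. The last scene picture still shows the handle crosswise and up.
- **Drawing out:** I pulled the carrier out by its tab, about 132 mm in all, until the block was clear of the mouth. I let go of it on the ledge, and a picture showed both dishes in place.
- **Placing:** I took the carrier across its middle. The first grip sat a few millimetres too high, so I opened, lowered about 5 mm and gripped again. I fitted the nest's outline in the wrist picture and lowered the carrier in.
- **Last checks:** The carrier's top measured 25.4–25.9 mm at all ten points, against 26 mm expected, so it is seated and level. The dish tops were at 33.5 mm, against 34 mm expected. The tab is in its slot, the gripper is clear of everything, and the bystanders in view look unmoved. No check failed. I did not measure the plunger's final height by depth; that rests on the push test and the picture.

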